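Make the flameworking bench ready to light

ROBOT

A 6-joint arm with a two-finger parallel gripper is mounted at the origin on the work surface. World frame = base frame: x ahead of the robot, y to its left, z up, the work surface at z = 0. Lengths are in m, angles in rad, forces in N, time in s.
With the tool pointing down it reaches from about 0.275 to 0.875 m from the base axis. Payload 12.5 kg.
Tool frame: the origin (TCP) lies at the very end of the fingers, on their centre line; the grasp point (between the pads) lies 19 mm behind it; z points along the fingers, y is the line along which they close (so a half turn about z gives the same grasp; the last joint's range is limited). The gripper opens to 85 mm and grips with 20 to 120 N. Pads are 22 mm wide; open, the fingers measure 114 mm over their backs; the gripper's body (76 mm by 85 mm) begins 54 mm behind the grasp point. The pads swing forward as they close: fully open they stand 13 mm farther back than shut.
Start: joints at [1.187, 0.351, 1.652, -0, 1.139, -0.085], TCP at [0.162, 0.526, 0.231] pointing down, gripper open.
Joint ranges: [-2.75, 2.75], [-0.79, 2.1], [0.01, 2.65], [-1.57, 4.71], [0.07, 3.14], [-2.87, 2.87]. Speed limits (rad/s): [2.22, 2.22, 2.79, 3.14, 3.14, 3.14].

INTERFACE

Orientations are given as a 3x3 rotation matrix whose columns are the frame's x, y, z axes.
In Python, from bench import manip gives the robot as it stands. Calls block until the motion is done:
- manip.move_ptp(position, orientation): joint-space move of the TCP to a pose.
- manip.move_l(position, attitude=None, max_speed=0.15): straight line of the TCP; attitude=None keeps the orientation; max_speed is the mean speed in m/s.
- manip.move_j(angles): joint-space move.
- manip.set_gripper(opening, effort=None): opening from 0.0 (shut) to 1.0 (fully open); effort is the grip in N (None keeps the last); returns when the fingers have stopped.
- manip.dwell(seconds).
- manip.inverse_kinematics(position, orientation): joint angles nearest the present ones, or None.
- manip.grab_frame(name): name is "scene" or "top" or "wrist"; returns (picture, depth): 384x512x3 uint8, red, green, blue; 384x512 float32, m along the optical axis (not along the pixel's ray), 0 where there is no reading.
- manip.get_calibration(name): a dict with "camera_matrix" (3x3 intrinsics, pixels), "R" (3x3) and "t" (3): a world point X has camera coordinates R X + t. Camera axes: x right, y down, z forward; pixel columns grow to the right and rows downward; lengths in m; the calibration is good to about 2 mm. A picture is of the moment at which its call begins: read the wrist's pose just before it. get_calibration takes no time and is no camera call; for the wrist camera it gives the pose at the moment of the call.
A pose or a line that the arm cannot do raises manip.Unreachable and nothing moves.
- manip.sign_off(): hands the job in; it is judged then, once.
Trained networks look in the newest picture that a camera, given by its name, has taken for a name from the list of things; names that differ only in an ending like _2 or _b are one class to them, and where a whole thing is asked for, a point or a joint stands for the part that bears it (a point fixed in the world has none). Each returns a list of dicts, best first, with "confidence" (0 to 1); they miss things now and then, are a little off and sometimes report something else, mostly with a low value. They report only what shows in the picture. A call takes as long as a camera call. They do not tell look-alikes from the thing itself.
- manip.look_for(camera, name): "at" ([x, y, z] in m, in world coordinates, good to about 4 mm: the middle of the surface that is visible of it).
Readings, each from a call of its own:
- manip.current_time(): time.
- manip.current_qpos(): joint angles.
- manip.current_joint_vel(): joint speeds.
- manip.current_joint_torque(): joint torques, N m.
- manip.current_ee_pos(): TCP position.
- manip.current_tcp_rot(): TCP orientation.
- manip.current_force(): force on the tool from outside, world axes, zero at the start.
- manip.current_ft_torque(): the same for the moment, N m.
- manip.current_grip_width(): opening from 0.0 (shut) to 1.0 (fully open).
- manip.current_grip_force(): force on a finger pad.
Only numpy, scipy, OpenCV 4.12 (cv2) and the standard library are available. Lean on these libraries where they do the work, as an engineer would, in place of code of your own. Each camera call takes 0.05 s, during which the arm holds its last target. There are 200 camera calls.

TASK

Get the torch bench ready to light: put on every open bead jar its own lid, fully seated, and push the graphite marver block square and flush into its steel corner stop, long side against the long wall. Only when all that is done, aim the bench torch: swing it in line with its base plate, nose over the white line, and tilt its nose up to 30 degrees. Leave the bottle, the pot and the hand tool alone. A lid whose jar is not out is not needed.

Things in the scene. Friction and masses are not known exactly. Their poses are not given: they have to be found in the camera images.
- jar_wide: Open white ceramic bead jar standing on the bench: round, 70 mm across outside, 62 mm inside, 60 mm tall, wall 4 mm, a few beads on its floor. It may be absent. Origin: centre of its underside; z up to the mouth.
- jar_narrow: Open white ceramic bead jar standing on the bench: round, 50 mm across outside, 42 mm inside, 60 mm tall, wall 4 mm, a few beads on its floor. It may be absent. Origin: centre of its underside; z up to the mouth.
- jar_square: Open white ceramic bead jar standing on the bench: square, 58 x 58 mm outside, 50 x 50 mm inside, sides along its x and y, 60 mm tall, wall 4 mm, a few beads on its floor. It may be absent. Origin: centre of its underside; z up to the mouth.
- jar_oblong: Open white ceramic bead jar standing on the bench: oblong, 76 (its x) x 46 (its y) mm outside, 68 x 38 mm inside, 60 mm tall, wall 4 mm, a few beads on its floor. It may be absent. Origin: centre of its underside; z up to the mouth.
- lid_wide: Wooden lid for the wide jar, lying on the bench plug down, knob up: round, plate 72 mm across, plug 57 mm across, round knob 20 mm across. From below: plug 8 mm, plate 6 mm, knob 28 mm tall. Origin: centre of the plug's underside; z up through the knob. Seated (plate on the rim, plug inside) its origin is 52 mm above the jar's. Not needed if its jar is absent.
- lid_narrow: Wooden lid for the narrow jar, lying on the bench plug down, knob up: round, plate 52 mm across, plug 37 mm across, round knob 20 mm across. From below: plug 8 mm, plate 6 mm, knob 28 mm tall. Origin: centre of the plug's underside; z up through the knob. Seated (plate on the rim, plug inside) its origin is 52 mm above the jar's. Not needed if its jar is absent.
- lid_square: Wooden lid for the square jar, lying on the bench plug down, knob up: square, plate 60 x 60 mm, plug 45 x 45 mm, bar knob 30 mm (its x) x 18 mm (its y). From below: plug 8 mm, plate 6 mm, knob 28 mm tall. Origin: centre of the plug's underside; z up through the knob. Seated (plate on the rim, plug inside) its origin is 52 mm above the jar's. Not needed if its jar is absent.
- lid_oblong: Wooden lid for the oblong jar, lying on the bench plug down, knob up: oblong, plate 78 (its x) x 48 (its y) mm, plug 63 x 33 mm, bar knob 30 mm (its x) x 18 mm (its y). From below: plug 8 mm, plate 6 mm, knob 28 mm tall. Origin: centre of the plug's underside; z up through the knob. Seated (plate on the rim, plug inside) its origin is 52 mm above the jar's. Not needed if its jar is absent.
- marver: Black graphite marver block, 60 (its x) x 100 (its y) x 20 mm tall, loose on the bench, 0.3 kg. Origin: centre of its underside.
- stop_corner (a point): Inner corner, at bench level, of the fixed L-shaped dark steel stop (14 mm tall, 12 mm thick). In its frame the long wall's face is x = 0 (wall at x > 0, y from -12 to 160 mm), the short wall's face is y = 0 (wall at y < 0, x from -110 to 0 mm). Home, the block's 100 mm side is against the long wall, its 60 mm end against the short: block origin at x -30, y 50 mm.
- torch_base: Green base plate of the bench torch, fixed to the bench, 160 (its x) x 90 x 14 mm, with a white line on its front half along its x axis. Origin: centre of its underside.
- torch_pivot (a point): Point on the torch barrel's axis at its tilt pivot, 116 mm above the bench on the swivel axis, between two upright steel fork plates (26 mm wide, 44 mm over both, rising to 13 mm above the pivot). x axis: along the barrel to its brass nose, z: up from the barrel, square to it.
- torch_grip (a point): Point on the barrel's axis 70 mm from the pivot towards the brass nose; here the barrel is a bare steel tube 24 mm across (from 13 to 98 mm from the pivot), handy to grip from above or to push. Same axes as the pivot point.
- torch_swivel (a joint): Swivel of the torch about the vertical through the base's centre, rad: 0 when the barrel lies along the base plate's x axis (nose over the white line), positive counter-clockwise from above; range -1.2 to 1.2; stiff (0.3 N m), stays where it is left.
- torch_tilt (a joint): Tilt of the barrel, rad: 0 level, positive nose up; range -0.45 to 1.1; stiff (0.3 N m), stays where it is left.
- bottle: Glass bottle, 60 mm across, 150 mm tall, a bystander. Origin: centre of its underside.
- pot: Small open steel pot, 90 mm across, 60 mm tall, a bystander. Origin: centre of its underside.
- paddle: Hand tool like a spatula, 200 mm long, lying on the bench on the robot's side of the torch, a bystander. Origin: on its underside.
There are look-alikes about, which are no part of the job. Leave any red look-alike of the lid_wide alone.

How it is judged:
On the way, in this order (a step that is already met when the one before it is completed fails the run):
1. every jar wears its own lid, fully seated, and the marver block is square and flush in its corner stop (z of lid_wide in the frame of jar_wide between 0.049 and 0.055 m and horizontal distance between lid_wide and jar_wide below 0.006 m and angle between the z axis of lid_wide and the z axis of jar_wide, either way round below 0.06 rad and angle between each of jar_wide, jar_narrow, jar_square, jar_oblong's own z axis and vertical below 0.06 rad and z of lid_narrow in the frame of jar_narrow between 0.049 and 0.055 m and horizontal distance between lid_narrow and jar_narrow below 0.006 m and angle between the z axis of lid_narrow and the z axis of jar_narrow, either way round below 0.06 rad and z of lid_square in the frame of jar_square between 0.049 and 0.055 m and horizontal distance between lid_square and jar_square below 0.006 m and angle between the z axis of lid_square and the z axis of jar_square, either way round below 0.06 rad and z of lid_oblong in the frame of jar_oblong between 0.049 and 0.055 m and horizontal distance between lid_oblong and jar_oblong below 0.006 m and angle between the z axis of lid_oblong and the z axis of jar_oblong, either way round below 0.06 rad and x of marver in the frame of stop_corner between -0.033 and -0.027 m and y of marver in the frame of stop_corner between 0.047 and 0.053 m and angle between the x axis of marver and the x axis of stop_corner, either way round below 0.035 rad and angle between marver's own z axis and vertical below 0.05 rad), for 0.2 s.
2. the torch is in line with its base and tilted nose up to 30 degrees (value of joint torch_swivel between -0.09 and 0.09 rad and value of joint torch_tilt between 0.434 and 0.614 rad), for 0.2 s.
At the end, for the whole second after the job is handed in: Every jar present is upright with its own lid down on its rim (within 3 mm) and centred (6 mm); the block is within 3 mm of both stop walls and square within 2 degrees; the torch is within 5 degrees of in line with its base and of 30 degrees nose up; all at rest (all of step 1 and all of step 2 and linear speed of each of jar_wide, jar_narrow, jar_square, jar_oblong, lid_wide, lid_narrow, lid_square, lid_oblong, marver below 0.02 m/s); the robot touches nothing.
It fails at once if the bottle, the pot or the hand tool is moved more than 30 mm or the bottle or pot is tipped (distance of any of bottle, pot, paddle from where it was at the start of the episode above 0.03 m or angle between any of bottle, pot's own z axis and vertical above 0.3 rad).
Of jar_wide, jar_narrow, jar_square, jar_oblong only 3 to 4 are there at a start; the rules pass over those that are not, and their reading is None.
At some moment in a run one of marver, jar_wide, jar_narrow, jar_square, jar_oblong may be knocked a few centimetres aside while the robot is not near it.
It also fails if it takes over 208 s, if anything falls off the work surface, if the arm or the gripper's body presses on something with over 40 N, if the wrist force passes 120 N, or if a joint passes its speed limit or range.

## Working session

There is one attempt and no reset: what is moved stays moved. The work goes in short steps, each a Python script; the robot and the scene stay as the last script left them, time stands still between calls to the robot, and variables do not carry over. Pictures are saved under pics/ and viewed, at most 14 in all, crops included, and the job is handed in when it is done.

```bash
ls; mkdir -p pics; python3 - <<'E'
from bench import manip
import cv2, numpy as np
for n in ("scene","top"):
    p,d=manip.grab_frame(n)
    cv2.imwrite(f"pics/{n}0.png",cv2.resize(p[:,:,::-1],(800,600),interpolation=cv2.INTER_CUBIC)); np.savez(f"{n}0.npz",p=p,d=d)
    c=manip.get_calibration(n); print(n,c)
    for k in ["jar_wide","jar_narrow","jar_square","jar_oblong","lid_wide","lid_narrow","lid_square","lid_oblong","marver","torch_base","torch_grip","bottle","pot","paddle"]:
        if n=="top": print(k,[(np.round(r["at"],3).tolist(),round(r["confidence"],2)) for r in manip.look_for(n,k)][:4])
print(manip.current_time())
E
```

```text
pics
scene {'camera_matrix': array([[349.3063743 ,   0.        , 251.48377394],
       [  0.        , 349.3063743 , 188.42548705],
       [  0.        ,   0.        ,   1.        ]]), 'R': array([[-0.26279291,  0.96473878,  0.01479772],
       [ 0.77858472,  0.2210933 , -0.58730195],
       [-0.56986464, -0.14281751, -0.80923263]]), 't': array([ 0.17495256, -0.37607994,  1.32023853])}
top {'camera_matrix': array([[413.88457832,   0.        , 256.16263159],
       [  0.        , 413.88457832, 192.50795286],
       [  0.        ,   0.        ,   1.        ]]), 'R': array([[ 0.00588973, -0.999673  ,  0.02488386],
       [-0.98587117, -0.00997056, -0.16720835],
       [ 0.16740178, -0.02354747, -0.98560751]]), 't': array([-0.04454799,  0.58724792,  1.02271433])}
jar_wide [([0.562, -0.011, 0.015], 0.77)]
jar_narrow [([0.566, 0.118, 0.02], 0.77), ([0.442, 0.01, 0.012], 0.42)]
jar_square [([0.424, -0.125, 0.019], 0.73), ([0.719, -0.26, 0.024], 0.35)]
jar_oblong [([0.543, -0.119, 0.017], 0.88), ([0.673, -0.111, 0.016], 0.38)]
lid_wide [([0.776, 0.037, 0.012], 0.81), ([0.786, 0.136, 0.013], 0.8), ([0.673, -0.109, 0.014], 0.3), ([0.666, 0.004, 0.017], 0.28)]
lid_narrow [([0.44, 0.01, 0.013], 0.62)]
lid_square [([0.669, -0.113, 0.016], 0.84)]
lid_oblong [([0.667, 0.006, 0.013], 0.73)]
marver [([0.473, -0.302, 0.021], 0.63), ([0.565, -0.009, 0.013], 0.43)]
torch_base [([0.404, 0.346, 0.025], 0.84), ([0.406, 0.356, 0.124], 0.28)]
torch_grip [([0.723, -0.26, 0.025], 0.72), ([0.41, 0.355, 0.126], 0.67)]
bottle [([0.651, 0.264, 0.097], 0.86)]
pot [([0.724, -0.262, 0.023], 0.58)]
paddle [([0.394, 0.2, -0.0], 0.86)]
0.8
```

View pics/top0.png

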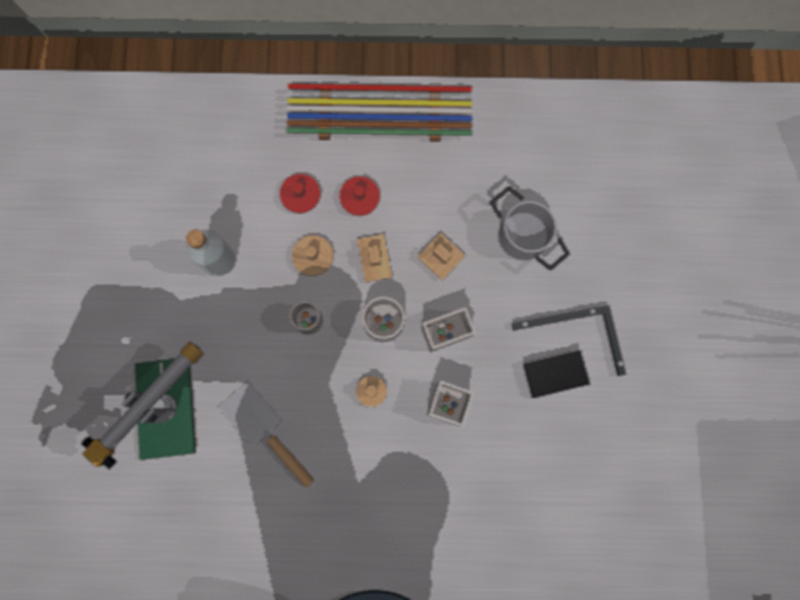

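View pics/scene0.png

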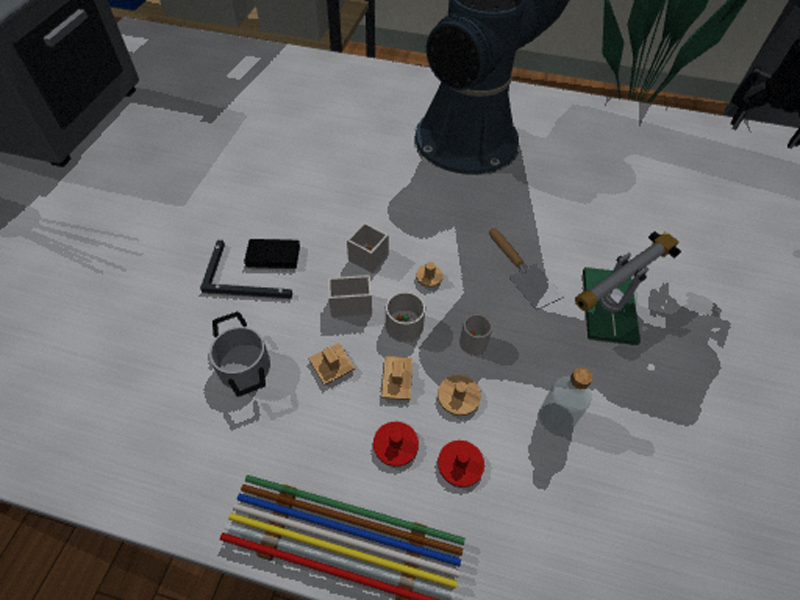

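The top view (800x600) shows all four jars: narrow (307,318), wide (384,318), oblong (448,328) and square (450,403). Their wooden lids are at wide (313,254), oblong (375,257), square (441,255) and narrow (371,390). Two red look-alikes lie at the top. The block is at (556,373), the stop corner is near (605,308), and the torch nose is at (192,352).

```bash
cat > h.py <<'E'
from bench import manip
import cv2, numpy as np
def cloud(n, save=None):
    c=manip.get_calibration(n); p,d=manip.grab_frame(n)
    if save: cv2.imwrite(f"pics/{save}.png",cv2.resize(p[:,:,::-1],(800,600),interpolation=cv2.INTER_CUBIC))
    return p, deproj(d,c)
def deproj(d,c):
    K,R,t=c["camera_matrix"],c["R"],c["t"]
    v,u=np.mgrid[:d.shape[0],:d.shape[1]]
    P=np.stack([(u-K[0,2])/K[0,0]*d,(v-K[1,2])/K[1,1]*d,d],-1)
    W=(P-t)@R; W[d<=0]=np.nan
    return W
def pts(W,xy,r,z0,z1,mask=None):
    m=(np.hypot(W[...,0]-xy[0],W[...,1]-xy[1])<r)&(W[...,2]>z0)&(W[...,2]<z1)
    if mask is not None: m&=mask
    return W[m]
def rect(P):
    """minAreaRect of xy in mm: centre m, (long,short) mm, yaw of the long side in (-pi/2,pi/2]"""
    (c,s,a)=cv2.minAreaRect((P[:,:2]*1000).astype(np.float32))
    if s[0]<s[1]: s=s[::-1]; a+=90
    a=np.deg2rad(a); a=(a+np.pi/2)%np.pi-np.pi/2
    return np.array(c)/1000,np.array(s),a
def circ(P):
    c,r=cv2.minEnclosingCircle((P[:,:2]*1000).astype(np.float32)); return np.array(c)/1000,2*r
def down(yaw):
    """tool pointing down, its y (closing line) at yaw+90deg, x at yaw"""
    c,s=np.cos(yaw),np.sin(yaw)
    return np.array([[c,s,0],[s,-c,0],[0,0,-1.]])
E
python3 - <<'E'
from h import *
c=manip.get_calibration("wrist"); R,t=c["R"],c["t"]
Rt=manip.current_tcp_rot(); p=manip.current_ee_pos()
print("cam in tcp",Rt.T@(-R.T@t-p).round(4), (R@Rt).round(3), c["camera_matrix"][0,0]); print(Rt.round(3))
z=np.load("top0.npz"); W=deproj(z["d"],manip.get_calibration("top"))
print("bench z",np.nanmedian(pts(W,(.6,.2),.03,-.05,.02)[:,2]))
for k,xy in dict(jw=(.562,-.011),jn=(.566,.118),js=(.424,-.125),jo=(.543,-.119)).items():
    P=pts(W,xy,.055,.05,.075); print(k,len(P),P[:,2].max().round(4),rect(P),circ(P))
for k,xy in dict(lw=(.666,.115),ln=(.44,.01),ls=(.669,-.113),lo=(.667,.006)).items():
    P=pts(W,xy,.055,.008,.06); print(k,len(P),P[:,2].max().round(4),rect(P),circ(P)); P=pts(W,xy,.055,.03,.06);print("  knob",rect(P))
P=pts(W,(.473,-.302),.09,.016,.03); print("marv",len(P),rect(P))
# candidate views
for xy in [(.55,-.05),(.6,.0),(.5,-.25),(.55,0)]:
    for zz in (.3,.35,.4):
        q=[manip.inverse_kinematics([*xy,zz],down(y)) is not None for y in (0,np.pi/2,-np.pi/2,np.pi)]; print(xy,zz,q)
E
```

```text
cam in tcp [ 0.07127949  0.00074457 -0.14269993] [[-0.001  1.    -0.   ]
 [-0.959 -0.001 -0.283]
 [-0.283 -0.     0.959]] 306.09975084244223
[[-0.956  0.294 -0.   ]
 [ 0.294  0.956 -0.   ]
 [ 0.    -0.    -1.   ]]
bench z -0.0006038479146255571
jw 145 0.0652 (array([ 0.55852509, -0.01140626]), array([67.94580078, 66.83152008]), np.float64(0.023836673271024678)) (array([ 0.5590553 , -0.01127292]), 69.9761962890625)
jn 110 0.0636 (array([0.56129443, 0.11623245]), array([49.83757401, 46.4070816 ]), np.float64(0.0018736824593474921)) (array([0.5613194 , 0.11663196]), 49.93259811401367)
js 159 0.0649 (array([ 0.4206698 , -0.12253728]), array([58.39920044, 57.81190872]), np.float64(1.2418309510395127)) (array([ 0.42094788, -0.12253925]), 78.55964660644531)
jo 175 0.0638 (array([ 0.5425614 , -0.11967915]), array([76.48911285, 46.12671661]), np.float64(-1.210943675295801)) (array([ 0.5417002 , -0.12018974]), 86.83879852294922)
lw 537 0.0468 (array([0.67259729, 0.1114874 ]), array([70.55108643, 69.30142975]), np.float64(-1.5212202764896618)) (array([0.6727149 , 0.11193217]), 71.79708099365234
[... 869 characters left out ...]
.00458868]), array([30.22819138, 17.71690369]), np.float64(0.20710013960352347))
marv 840 (array([ 0.50086755, -0.29915573]), array([120.32860565, 100.10575867]), np.float64(0.23118630113441818))
(0.55, -0.05) 0.3 [True, True, False, True]
(0.55, -0.05) 0.35 [True, True, False, True]
(0.55, -0.05) 0.4 [True, True, False, True]
(0.6, 0.0) 0.3 [True, True, False, True]
(0.6, 0.0) 0.35 [True, True, False, True]
(0.6, 0.0) 0.4 [True, True, False, True]
(0.5, -0.25) 0.3 [True, True, True, True]
(0.5, -0.25) 0.35 [True, True, True, True]
(0.5, -0.25) 0.4 [True, True, True, True]
(0.55, 0) 0.3 [True, True, False, True]
(0.55, 0) 0.35 [True, True, False, True]
(0.55, 0) 0.4 [True, True, False, True]
```

```bash
cat >> h.py <<'E'
def measure(W,xy,kind):
    """kind: jw jn js jo lw ln ls lo; centre (m), yaw"""
    for _ in range(2):
        z=(.052,.072) if kind[0]=='j' else (.008,.02)
        P=pts(W,xy,.058,*z)
        if len(P)<30: return None
        c,s,a=rect(P)
        if kind[1] in 'wn': c,s=circ(P); a=None
        xy=c
    return c,np.round(s,1),a
E
python3 - <<'E'
from h import *
manip.move_ptp([.53,-.03,.3],down(np.pi)); manip.dwell(.3)
p,W=cloud("wrist","w1"); np.savez("w1.npz",p=p,W=W)
print(manip.current_time(),manip.current_ee_pos())
print("bench z",np.nanmedian(pts(W,(.6,.17),.02,-.05,.02)[:,2]))
for k,xy in dict(jw=(.559,-.011),jn=(.561,.117),js=(.421,-.1225),jo=(.542,-.12),lw=(.673,.112),ln=(.44,.007),ls=(.674,-.111),lo=(.669,.0048)).items():
    print(k,measure(W,xy,k))
    if k[0]=='l': print('   knob',rect(pts(W,xy,.04,.03,.06)))
# stop and marver
P=pts(W,(.48,-.3),.2,.016,.03,p.max(-1)<45); print("marv",len(P),rect(P) if len(P)>9 else 0)
E
```

```text
3.5333 [ 0.53001182 -0.02983083  0.29999349]
bench z -3.9415955472818515e-05
jw (array([ 0.55942615, -0.00931655]), np.float64(69.8), None)
jn (array([0.56208392, 0.11932499]), np.float64(50.4), None)
js (array([ 0.42082544, -0.11980011]), array([58.4, 58. ]), np.float64(1.2447424519012418))
jo (array([ 0.5427572 , -0.11725202]), array([76.7, 46.3]), np.float64(-1.2086848819277365))
lw (array([0.6737951 , 0.11383788]), np.float64(72.3), None)
   knob (array([0.67251025, 0.10453293]), array([6.58098888, 1.17881417]), np.float64(0.081160658135627))
ln (array([0.44101437, 0.00960929]), np.float64(51.7), None)
   knob (array([0.44068378, 0.00913281]), array([18.80986595, 18.64134979]), np.float64(-0.0002912166652002668))
ls (array([ 0.67430115, -0.1093131 ]), array([60.9, 60.1]), np.float64(-0.7551388610387773))
   knob (array([ 0.67413837, -0.10902583]), array([29.97811699, 18.31555557]), np.float64(0.8215979794626773))
lo (array([0.67060651, 0.00677092]), array([78.9, 47.9]), np.float64(0.19551440682102683))
   knob (array([0.6700827 , 0.00664229]), array([30.22915077, 17.82177925]), np.float64(0.1901617193460765))
marv 3251 (array([ 0.47187256, -0.30166635]), array([97.98202515, 57.95694733]), np.float64(-1.3278853091585932))
```

View pics/w1.png

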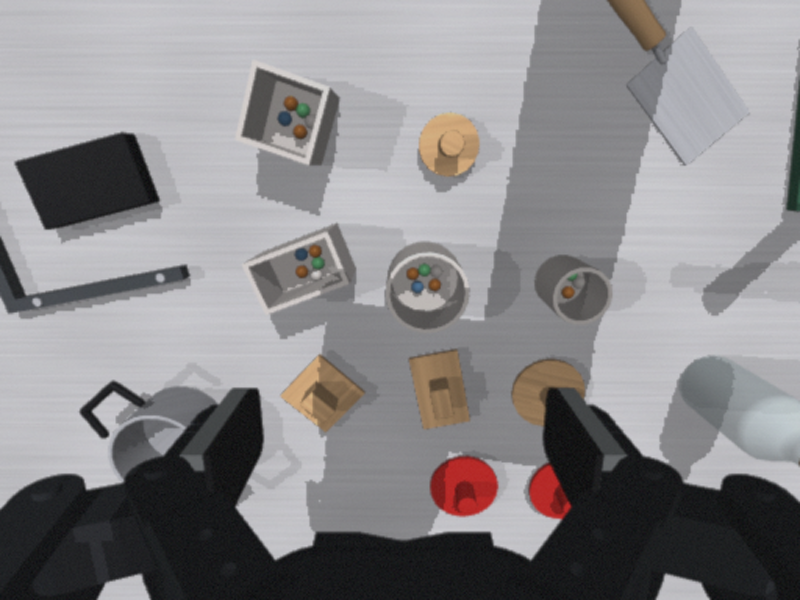

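The wrist view confirms the fitted sizes: the narrow lid is at (450,145), the square jar at (285,112) and the marver at (85,180). The wrist and top cameras disagree by about 2.3 mm in y. I'll settle that by gripping the narrow lid's knob in both directions and measuring again.

```bash
python3 - <<'E'
from h import *
x,y=.4405,.0085
manip.set_gripper(.6,25)
for yaw in (np.pi,np.pi/2):
    manip.move_ptp([x,y,.08],down(yaw)); manip.move_l([x,y,.019]); manip.set_gripper(0,25)
    print(yaw,manip.current_grip_width(),manip.current_grip_force(),manip.current_ee_pos(),manip.current_force().round(1))
    manip.set_gripper(.6); manip.move_l([x,y,.08])
manip.move_ptp([.53,-.03,.3],down(np.pi)); manip.dwell(.3)
p,W=cloud("wrist"); print(measure(W,(x,y),'ln'))
p,T=cloud("top"); print(measure(T,(x,y),'ln'))
print(manip.current_time())
for k,xy in dict(jw=(.559,-.011),jn=(.561,.117),js=(.421,-.1225),jo=(.542,-.12),lw=(.673,.112),ls=(.674,-.111),lo=(.669,.0048)).items(): print(k,measure(W,xy,k))
E
```

```text
3.141592653589793 0.22235600270362654 25.191493034362793 [0.44118746 0.00844591 0.01981979] [-0.5 -0.1  8.6]
1.5707963267948966 0.22450584982326563 24.88052397966385 [0.44103683 0.008458   0.01975499] [-2.3  0.4  8. ]
(array([0.44148416, 0.00882262]), np.float64(51.7), None)
None
11.9833
jw (array([ 0.55937384, -0.00938018]), np.float64(69.9), None)
jn (array([0.56177448, 0.11917786]), np.float64(50.2), None)
js (array([ 0.42077646, -0.1198858 ]), array([58.5, 58. ]), np.float64(1.2462615189870228))
jo (array([ 0.54271649, -0.11719971]), array([76.6, 46.3]), np.float64(-1.2119534794021316))
lw (array([0.67412701, 0.11405142]), np.float64(72.7), None)
ls (array([ 0.67397504, -0.1091646 ]), array([59.8, 59.4]), np.float64(-0.7538064815454106))
lo (array([0.67024091, 0.00674803]), array([78.4, 48. ]), np.float64(0.19597390197760634))
```

The wrist camera is accurate to about 0.4 mm, so I'll trust it. Next I'll place the narrow lid and check it.

```bash
cat >> h.py <<'E'
B=np.array([.0004,.0004]); GZ=.024
def view():
    manip.move_ptp([.53,-.03,.3],down(np.pi)); manip.dwell(.2); return cloud("wrist")
def pick_place(lid,lyaw,jar,jyaw):
    manip.set_gripper(.6,30)
    manip.move_ptp([*lid,.10],down(lyaw)); manip.move_l([*lid,GZ]); manip.set_gripper(0,30)
    manip.move_l([*lid,.15],max_speed=.2); w=manip.current_grip_width(); print("grip",w,manip.current_grip_force())
    if w<.1: raise SystemExit("no lid")
    manip.move_ptp([*jar,.15],down(jyaw)); manip.move_l([*jar,GZ+.052+.012])
    f0=manip.current_force()
    for dz in (.008,.005,.003,.001):
        manip.move_l([*jar,GZ+.052+dz],max_speed=.04); f=manip.current_force()-f0; print("dz",dz,f.round(1))
        if f[2]>12: print("STUCK"); raise SystemExit
    manip.set_gripper(.5); manip.move_l([*jar,.16],max_speed=.2)
def seated(W,xy,kind):
    P=pts(W,xy,.06,.06,.072); c,s,a=rect(P)
    print("seated",kind,"plate z med",np.median(P[:,2]).round(4),"size",s.round(1),"c",(circ(P)[0] if kind in 'wn' else c)-B)
E
python3 - <<'E'
from h import *
p,W=view()
l=measure(W,(.441,.0085),'ln')[0]-B; j=measure(W,(.5618,.1192),'jn')[0]-B; print(l,j)
pick_place(l,np.pi,j,np.pi)
p,W=view(); seated(W,j,'n'); print(manip.current_time())
E
```

```text
[0.44106719 0.00835342] [0.56143276 0.11845889]
grip 0.21875469794594268 29.31281268596649
dz 0.008 [ 0.5 -0.3 -0.9]
dz 0.005 [ 0.4 -0.6 -0.3]
dz 0.003 [-0.4 -0.7 -0.4]
dz 0.001 [ 0.2 -1.4 -0.2]
seated n plate z med 0.0659 size [51.  50.8] c [0.56103475 0.11823226]
19.6917
```

```bash
python3 - <<'E'
from h import *
p,W=cloud("wrist")
l,_,la=measure(W,(.674,-.109),'ls'); j,s,ja=measure(W,(.421,-.12),'js'); l-=B; j-=B
ka=rect(pts(W,l,.04,.03,.06))[2]; la=la+np.pi/2*round((ka-la)/(np.pi/2)); print(la,ka,l)
d=(ja-la+np.pi/4)%(np.pi/2)-np.pi/4; ly=la+np.pi; print(j,s,ja,d)
pick_place(l,ly,j,ly+d)
p,W=view(); seated(W,j,'s')
l,_,la=measure(W,(.6704,.0067),'lo'); j,s,ja=measure(W,(.5427,-.1172),'jo'); l-=B; j-=B
ly=la+np.pi; d=(ja-la+np.pi/2)%np.pi-np.pi/2; print(l,la,j,s,ja,d)
pick_place(l,ly,j,ly+d)
p,W=view(); seated(W,j,'o')
l=measure(W,(.674,.114),'lw')[0]-B; j,s,_=measure(W,(.5594,-.0094),'jw'); j-=B; print(l,j,s,manip.current_time())
pick_place(l,np.pi,j,np.pi)
p,W=cloud("top","t2")
p,W=view(); seated(W,j,'w'); print(manip.current_time())
E
```

```text
-0.7432795383885455 0.0 [ 0.67374832 -0.10959746]
[ 0.42028732 -0.12029706] [58.5 58. ] 1.2495190976324082 0.4220023092260572
grip 0.3416438404320494 30.181782245635986
dz 0.008 [ 0.1 -0.1  0.6]
dz 0.005 [ 0.5 -0.5  0.1]
dz 0.003 [ 0.7 -0.9 -0.8]
dz 0.001 [-2.8  0.1 10.8]
seated s plate z med 0.0659 size [92.5 66.6] c [ 0.43315188 -0.12257699]
[0.66993044 0.00636474] 0.19610209989458016 [ 0.48298977 -0.1308048 ] [80.9 69.7] -1.1881425555698968 -1.384244655464477
grip 0.2027070676719553 31.943601965904236
dz 0.008 [ 1.  -0.8  5.4]
dz 0.005 [-3.9  6.7 33.4]
STUCK
```

The oblong jar's fit was wrong (81x70 mm), so it has probably been knocked and I should have guarded against that. I'll raise the arm and look.

```bash
python3 - <<'E'
from h import *
p=manip.current_ee_pos(); manip.move_l([p[0],p[1],.2]); print(manip.current_grip_width())
manip.move_ptp([.53,-.03,.3],down(np.pi)); manip.dwell(.2); p,W=cloud("wrist","w2"); np.savez("w2.npz",p=p,W=W); print(manip.current_time())
E
```

```text
0.20584610143845958
34.5
```

View pics/w2.png

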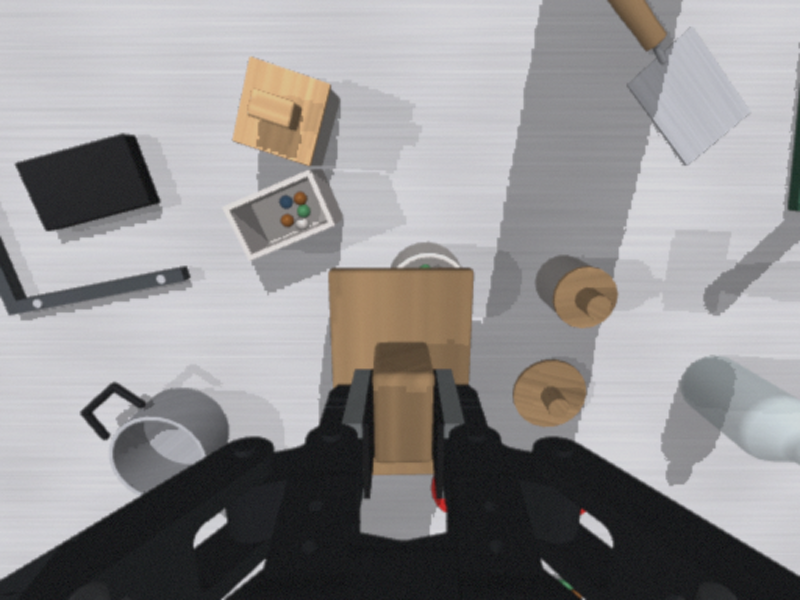

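The wrist view shows the oblong jar at (280,215), knocked toward the square jar but still upright. The square lid looks seated at (282,108), and the oblong lid is still held. I'll measure the held lid's pose and the jar.

```bash
python3 - <<'E'
from h import *
z=np.load("w2.npz"); p,W=z["p"],z["W"]
P=pts(W,(.53,-.03),.09,.27,.31); m=P[:,0]<.52; P=P[m]
print("held plate z",np.percentile(P[:,2],[5,50,95]).round(4),"xmin",np.percentile(P[:,0],.5).round(4),"y",np.percentile(P[:,1],[1,99]).round(4),P[:,:2].min(0),P[:,:2].max(0))
q=P[P[:,0]<.505]; b=[]
for x in np.arange(.494,.512,.003):
    r=P[abs(P[:,0]-x)<.0015]; print(x.round(3),r[:,1].min().round(4),r[:,1].max().round(4))
for a in (-.045,-.04,-.03,-.02,-.015):
    r=P[abs(P[:,1]-a)<.0015]; print(a,r[:,0].min().round(4), r[abs(r[:,0]-.505)<.01][:,2].mean().round(4))
hsv=cv2.cvtColor(p,cv2.COLOR_RGB2HSV); white=hsv[...,1]<45
P=pts(W,(.497,-.122),.055,.053,.066,white); print("oblong jar",len(P),rect(P))
P=pts(W,(.42,-.12),.055,.060,.075,~white); print("sq lid",len(P),rect(P),np.median(P[:,2]))
P=pts(W,(.42,-.12),.055,.045,.058,white); print("sq jar pts below",len(P))
for k,xy in dict(jo=(.49,-.12),js=(.42,-.12)).items():
    d=(hsv[...,1]); 
E
```

```text
held plate z [0.2876 0.2891 0.305 ] xmin 0.4909 y [-0.054  -0.0073] [ 0.49062397 -0.05480526] [ 0.51999555 -0.00665247]
0.494 -0.0544 -0.0069
0.497 -0.0545 -0.0068
0.5 -0.0546 -0.0067
0.503 -0.0542 -0.0067
0.506 -0.0544 -0.0071
0.509 -0.0545 -0.007
0.512 -0.0548 -0.0068
-0.045 0.4908 0.2895
-0.04 0.4908 0.2893
-0.03 0.4908 0.2901
-0.02 0.4909 0.2887
-0.015 0.4908 0.2886
oblong jar 738 (array([ 0.49515976, -0.1279323 ]), array([76.21929169, 46.05434036]), np.float64(-1.18715445622645))
sq lid 2394 (array([ 0.42003119, -0.11968295]), array([60.32790375, 60.0283699 ]), np.float64(1.258277302351297)) 0.06597181113585603
sq jar pts below 90
```

```bash
cat >> h.py <<'E'
def place(jar,jyaw,last=.0015):
    manip.move_ptp([*jar,.15],down(jyaw)); manip.move_l([*jar,GZ+.052+.012])
    f0=manip.current_force()
    for dz in (.008,.005,.003,last):
        manip.move_l([*jar,GZ+.052+dz],max_speed=.04); f=manip.current_force()-f0; print("dz",dz,f.round(1))
        if f[2]>12: print("STUCK"); raise SystemExit
    manip.set_gripper(.5); manip.move_l([*jar,.16],max_speed=.2)
E
python3 - <<'E'
from h import *
j=np.array([.49516,-.12793])-B
place(j,np.pi-1.187,.002)
p,W=view()
hsv=cv2.cvtColor(p,cv2.COLOR_RGB2HSV); wood=hsv[...,1]>60
P=pts(W,j,.045,.060,.072,wood); print("ob lid",rect(P),np.percentile(P[:,2],[5,50,95]))
l,ls,_=measure(W,(.674,.114),'lw'); l-=B; j,s,_=measure(W,(.5594,-.0094),'jw'); j-=B; print(l,ls,j,s,manip.current_time())
if abs(s-70)>1.5 or abs(ls-72)>1.5: raise SystemExit("check")
manip.set_gripper(.6,30)
manip.move_ptp([*l,.10],down(np.pi)); manip.move_l([*l,GZ]); manip.set_gripper(0,30)
manip.move_l([*l,.15],max_speed=.2); print(manip.current_grip_width())
place(j,np.pi)
p,W=view(); seated(W,j,'w'); print(manip.current_time())
cv2.imwrite("pics/w3.png",cv2.resize(p[:,:,::-1],(800,600)))
E
```

```text
dz 0.008 [1.7 1.  0.2]
dz 0.005 [0.5 1.4 0.2]
dz 0.003 [0.6 0.1 0.6]
dz 0.002 [ 0.3 -0.4  0.3]
ob lid (array([ 0.48810004, -0.13013924]), array([77.56090546, 61.86513519]), np.float64(-1.1838993742945871)) [0.06462725 0.06596817 0.06723111]
[0.67329983 0.11381373] 72.2 [ 0.55894607 -0.00937568] 70.2 39.1083
0.2179012311475288
dz 0.008 [-1.1  0.1  0.6]
dz 0.005 [-0.3 -0.6  0.2]
dz 0.003 [-0.8 -0.  -0.1]
dz 0.0015 [-0.4 -0.7  0.1]
seated w plate z med 0.066 size [70.3 70. ] c [ 0.55838143 -0.00927791]
46.3667
```

View pics/w3.png

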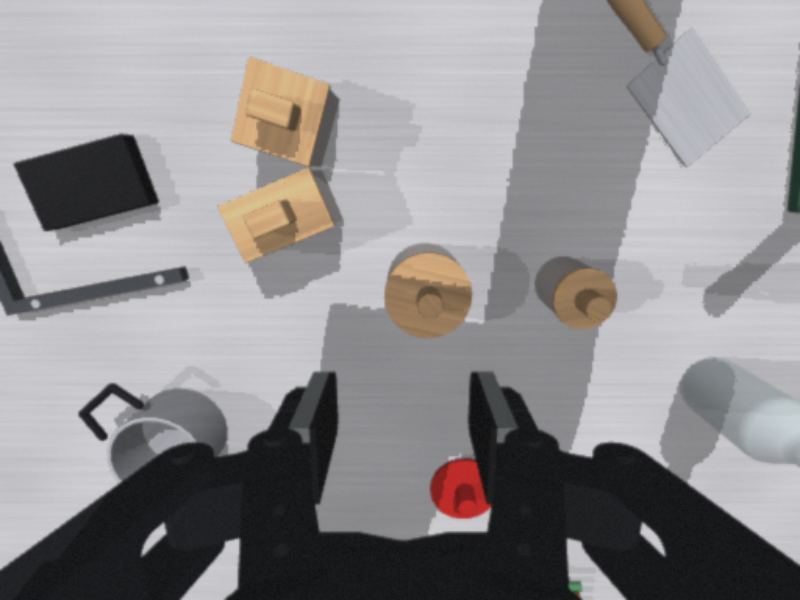

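All four lids are seated with their plates at z = 0.066. Next I'll measure the marver and the stop from closer up.

```bash
python3 - <<'E'
from h import *
manip.move_ptp([.47,-.30,.3],down(np.pi)); manip.dwell(.2); p,W=cloud("wrist","w4"); np.savez("w4.npz",p=p,W=W); print(manip.current_time())
dark=p.max(-1)<60
P=pts(W,(.47,-.3),.09,.016,.026,dark); print("marver",len(P),rect(P))
D=pts(W,(.5,-.33),.17,.009,.0165,p.max(-1)<110); print(len(D),rect(D))
hsv=W[...,2]; m=np.zeros(W.shape[:2],np.uint8); m[(W[...,2]>.009)&(W[...,2]<.0165)]=255
cv2.imwrite("pics/m4.png",m)
E
```

```text
47.6917
marver 2951 (array([ 0.47132932, -0.30374536]), array([97.72953796, 59.17567444]), np.float64(-1.3263282587377647))
1558 (array([ 0.50326047, -0.29025793]), array([248.27311707, 131.52555847]), np.float64(-1.37493957061574))
```

View pics/w4.png

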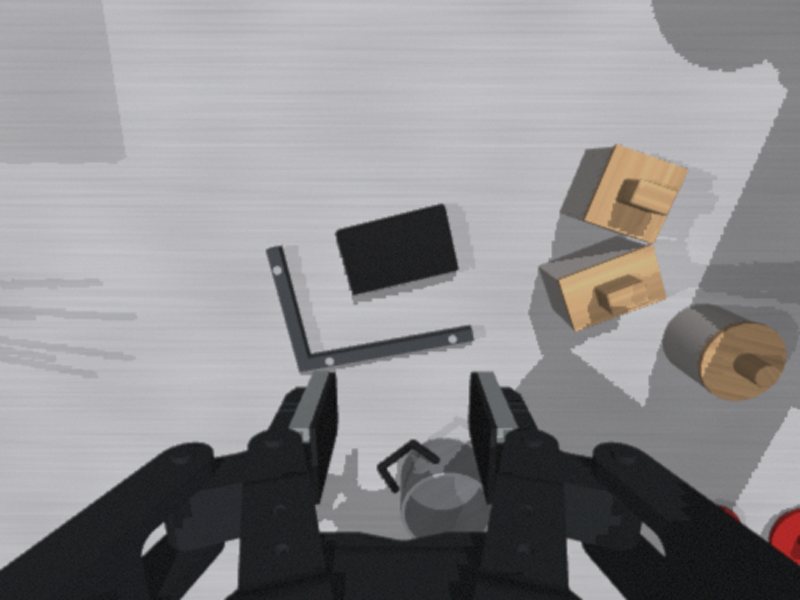

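View pics/m4.png

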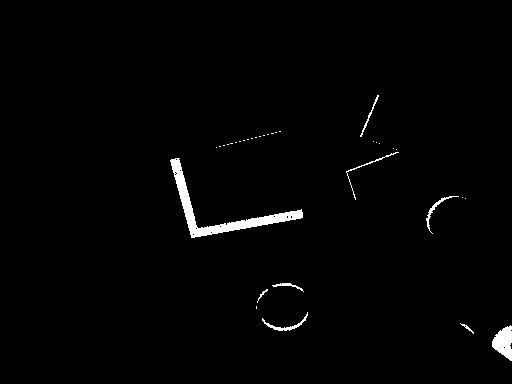

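The stop is cleanly separated: its corner is near mask pixel (193,233), the long wall runs right, and the short wall runs up to (175,160). The block sits inside the corner with room to grip it. I'll fit the stop pose with a template.

```bash
python3 - <<'E'
from h import *
from scipy.optimize import least_squares
W=np.load("w4.npz")["W"]
m=((W[...,2]>.009)&(W[...,2]<.0165)).astype(np.uint8)
n,L,st,_=cv2.connectedComponentsWithStats(m,connectivity=8)
i=1+np.argmax([st[k,4] if st[k,0]<310 and st[k,1]<250 else 0 for k in range(1,n)])
P=W[L==i][:,:2]
def tostop(q,P):
    c,s=np.cos(q[2]),np.sin(q[2]); d=P-q[:2]; return np.c_[d@[c,s],d@[-s,c]]
def box(X,x0,x1,y0,y1):
    c=np.array([(x0+x1)/2,(y0+y1)/2]);h=np.array([(x1-x0)/2,(y1-y0)/2]); e=np.abs(X-c)-h
    return np.hypot(*np.maximum(e,0).T)+np.minimum(e.max(1),0)
def cost(q):
    X=tostop(q,P)  # distance to centreline (thickness symmetric)
    a=np.hypot(X[:,0]-.006,np.maximum(np.abs(X[:,1]-.074)-.080,0)); b=np.hypot(X[:,1]+.006,np.maximum(np.abs(X[:,0]+.049)-.055,0))
    return np.minimum(a,b)
r=least_squares(cost,[.535,-.385,.2],loss="soft_l1",f_scale=.004); q=r.x
X=tostop(q,P); print(len(P),"stop",q,"resid",np.sqrt((r.fun**2).mean()))
print("range",X.min(0),X.max(0),"long wall x",np.percentile(X[X[:,1]>.02][:,0],[2,98]),"short y",np.percentile(X[X[:,0]<-.02][:,1],[2,98]))
q[:2]-=B; np.save("stop.npy",q)
b=np.array([[.47133,-.30375]])-B; print("block in stop",tostop(q,b),"yaw rel",(-1.3263+np.pi/2)-q[2])
E
```

```text
1634 stop [ 0.5759398  -0.38987951  0.19029248] resid 0.0038768854517238563
range [-0.10906963 -0.01304766] [0.01361154 0.15938642] long wall x [0.00057163 0.01269663] short y [-0.01245093 -0.00046551]
block in stop [[-0.08643042  0.10436132]] yaw rel 0.05420384452985244
```

```bash
cat >> h.py <<'E'
def S(x,y,z):
    q=np.load("stop.npy"); c,s=np.cos(q[2]),np.sin(q[2]); return [q[0]+c*x-s*y,q[1]+s*x+c*y,z]
def tostop(P):
    q=np.load("stop.npy"); c,s=np.cos(q[2]),np.sin(q[2]); d=np.atleast_2d(P)-q[:2]; return np.c_[d@[c,s],d@[-s,c]]
def push(a,b,z,lim,step=.002,axis=0):
    """push in the stop frame from a to b until the resisting force passes lim"""
    q=np.load("stop.npy"); d=np.subtract(b,a); n=int(np.ceil(np.linalg.norm(d)/step)); d/=np.linalg.norm(d)
    w=np.array(S(*d,0))[:2]-np.array(S(0,0,0))[:2]; f0=manip.current_force()
    for i in range(1,n+1):
        X=np.add(a,np.subtract(b,a)*i/n); manip.move_l(S(*X,z),max_speed=.04)
        f=-(manip.current_force()-f0)[:2]@w
        if f>lim: break
    print("push end",X.round(4),"f",f.round(1)); return X
E
python3 - <<'E'
from h import *
q=np.load("stop.npy"); R=down(q[2]+np.pi/2)
b=np.array([.47133,-.30375])-B
manip.set_gripper(1.0,50)
manip.move_ptp([*b,.08],down(-1.3263+np.pi)); manip.move_l([*b,.006],max_speed=.1); manip.set_gripper(0,50)
print("grip",manip.current_grip_width()*85,manip.current_grip_force())
e=manip.current_ee_pos(); manip.move_l([e[0],e[1],.008])
manip.move_l(S(-.062,.060,.008),R); manip.move_l(S(-.062,.060,.0062))
X=push((-.062,.060),(-.062,.044),.0062,10,.001)
manip.set_gripper(.86); manip.dwell(.1)
manip.move_l(S(*X,.06)); manip.set_gripper(0)
manip.move_l(S(-.130,.050,.06)); manip.move_l(S(-.130,.050,.006),max_speed=.1)
X=push((-.130,.050),(-.066,.050),.006,10,.002)
manip.move_l(S(X[0]-.02,.050,.006)); manip.move_l(S(X[0]-.02,.05,.08))
manip.move_ptp([.47,-.30,.3],down(np.pi)); manip.dwell(.2); p,W=cloud("wrist","w5"); np.savez("w5.npz",p=p,W=W)
P=pts(W,S(-.03,.05,0)[:2],.09,.0165,.026,p.max(-1)<60); c,s,a=rect(P); print("marver",len(P),tostop(c-B),s,a+np.pi/2-q[2],manip.current_time())
E
```

```text
grip 58.06192257808513 53.405261635780334
push end [-0.062  0.046] f 13.8
push end [-0.07  0.05] f 17.4
marver 2688 [[-0.02926297  0.0492243 ]] [100.17276764  60.39340973] 0.0017946526148897024 67.9
```

View pics/w5.png

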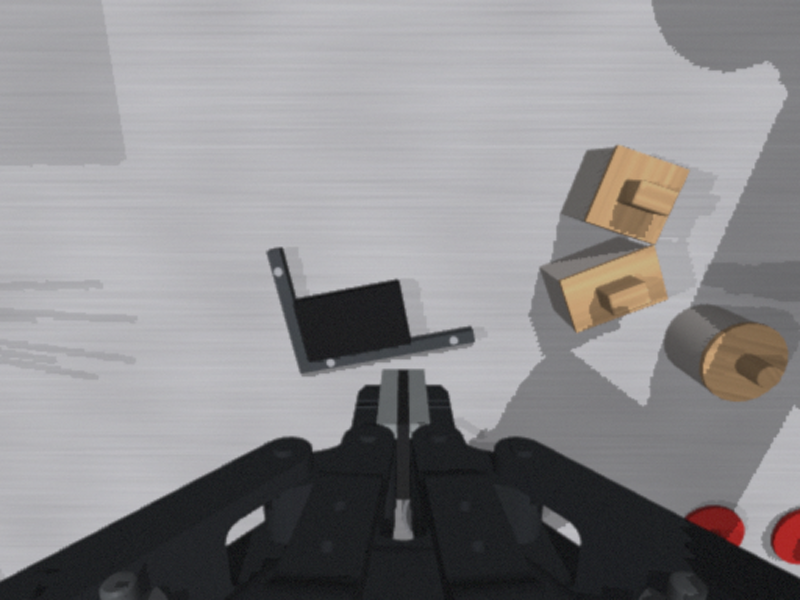

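The block is flush in the corner at (-0.029, 0.049) and square to 0.002 rad. Next is the torch: I'll measure the base and the barrel.

```bash
cat >> h.py <<'E'
def base(W,p):
    hsv=cv2.cvtColor(p,cv2.COLOR_RGB2HSV); g=(hsv[...,0]>60)&(hsv[...,0]<95)&(hsv[...,1]>90)
    P=pts(W,(.41,.35),.13,.005,.02,g); return len(P),rect(P)
def barrel(W,c,yaw):
    """swivel, tilt of the barrel from points more than 35 mm from the pivot"""
    P=pts(W,c,.17,.03,.3); d=P[:,:2]-c; r=np.hypot(*d.T); Q=P[(r>.03)]; 
    return Q
E
python3 - <<'E'
from h import *
for n in ("top","scene"):
    p,W=cloud(n); np.savez(n+"5.npz",p=p,W=W); print(n,base(W,p))
    P=pts(W,(.405,.35),.17,.06,.3); c=P.mean(0); u,s,vt=np.linalg.svd(P-c,full_matrices=False); print(len(P),c,vt[0],s)
    d=(P-c)@vt[0]; print(d.min(),d.max(), P[d.argmin()],P[d.argmax()])
    q=np.hypot(P[:,0]-.405,P[:,1]-.35)>.035
    for b in np.arange(-.14,.15,.04):
        k=abs(d-b)<.01
        if k.any(): print(b.round(2),k.sum(),P[k].mean(0).round(4),P[k][:,2].max().round(4),p[0,0].shape)
E
```

```text
top (1117, (array([0.41155832, 0.34876114]), array([154.07940674,  86.54821777]), np.float64(0.11921688057296631)))
1413 [0.40918696 0.3478707  0.1229951 ] [-0.77081568  0.63169161  0.08251606] [2.36177587 0.4697491  0.31784216]
-0.12225093348070247 0.099870992511543 [0.50714818 0.27533531 0.11183495] [0.34200657 0.42304209 0.13029258]
-0.1 100 [0.4872 0.2846 0.1178] 0.125 (3,)
-0.06 95 [0.456  0.3106 0.1196] 0.1252 (3,)
-0.02 144 [0.421  0.3354 0.1151] 0.1321 (3,)
0.02 108 [0.3955 0.3608 0.1256] 0.1332 (3,)
0.06 105 [0.3626 0.3862 0.1295] 0.1364 (3,)
0.1 66 [0.3379 0.4083 0.1335] 0.1389 (3,)
scene (853, (array([0.41340103, 0.35249731]), array([161.33265686,  89.20008087]), np.float64(0.1264508250419485)))
980 [0.42139824 0.35001709 0.12184926] [ 0.76818283 -0.63424699 -0.08732635] [2.04184603 0.42899308 0.29857263]
-0.10941816904403588 0.11358745318230197 [0.33528512 0.41629658 0.13593408] [0.50802793 0.27706938 0.11299563]
-0.1 91 [0.3468 0.411  0.1344] 0.1398 (3,)
-0.06 55 [0.3746 0.387  0.13  ] 0.1362 (3,)
-0.02 98 [0.4079 0.3624 0.1226] 0.1324 (3,)
0.02 63 [0.4367 0.337  0.1226] 0.1289 (3,)
0.06 61 [0.4672 0.3113 0.1204] 0.1252 (3,)
0.1 91 [0.4995 0.2853 0.1175] 0.1255 (3,)
```

```bash
cat >> h.py <<'E'
PIV=np.array([.412,.351,.116]); BY=.123
def tpose(sw,ti,sgn=-1,back=0.,r=.07):
    """TCP pose gripping the barrel from above; back = retreat along the tool"""
    f=BY+sw; h=np.array([np.cos(f),np.sin(f),0]); b=np.cos(ti)*h+[0,0,np.sin(ti)]; up=-np.sin(ti)*h+[0,0,np.cos(ti)]
    x,z=sgn*b,-up; return PIV+r*b+(.019-back)*z, np.column_stack([x,np.cross(z,x),z])
def jointest(P):
    """PCA axis of barrel cloud -> swivel, tilt"""
    c=np.median(P,0); v=np.linalg.svd(P-P.mean(0),full_matrices=False)[2][0]; v*=np.sign(v[0]); return np.arctan2(v[1],v[0])-BY, np.arcsin(v[2])
E
python3 - <<'E'
from h import *
t=np.load("top5.npz"); W,p=t["W"],t["p"]
for k,xy in dict(n=(.561,.118),w=(.559,-.0093),s=(.42,-.1203),o=(.4948,-.1283)).items():
    P=pts(W,xy,.022,.055,.0745); A=np.c_[P[:,:2]-xy,np.ones(len(P))]
    P=P[np.abs(P[:,2]-np.median(P[:,2]))<.004]; A=np.c_[P[:,:2]-xy,np.ones(len(P))]; print(k,len(P),np.linalg.lstsq(A,P[:,2],rcond=None)[0].round(3))
for sgn in (-1,1):
    for sw,ti,bk in [(-.81,-.085,.08),(-.81,-.085,0),(-.4,-.085,0),(0,-.085,0),(0,.25,0),(0,.55,0),(0,.55,.08)]:
        q=manip.inverse_kinematics(*tpose(sw,ti,sgn,bk)); print(sgn,sw,ti,None if q is None else np.round(q,2))
E
```

```text
n 165 [ 0.008 -0.01   0.066]
w 169 [-0.001 -0.019  0.066]
s 140 [-0.014 -0.015  0.066]
o 136 [ 0.012 -0.007  0.066]
-1 -0.81 -0.085 [ 0.45  0.45  1.67  0.09  1.06 -0.48]
-1 -0.81 -0.085 [ 0.46  0.56  1.73  0.1   0.9  -0.48]
-1 -0.4 -0.085 [ 0.5   0.61  1.64  0.07  0.96 -0.84]
-1 0 -0.085 [ 0.55  0.64  1.57  0.04  1.01 -1.17]
-1 0 0.25 [ 0.61  0.51  1.76 -0.19  0.66 -0.94]
-1 0 0.55 [ 0.69  0.43  1.93 -0.77  0.41 -0.35]
-1 0 0.55 [ 0.74  0.27  1.96 -0.63  0.54 -0.47]
1 -0.81 -0.085 [0.45 0.45 1.67 0.09 1.06 2.67]
1 -0.81 -0.085 [0.46 0.56 1.73 0.1  0.9  2.66]
1 -0.4 -0.085 [0.5  0.61 1.64 0.07 0.96 2.31]
1 0 -0.085 [0.55 0.64 1.57 0.04 1.01 1.97]
1 0 0.25 [ 0.61  0.51  1.76 -0.19  0.66  2.2 ]
1 0 0.55 [ 0.69  0.43  1.93 -0.77  0.41  2.79]
1 0 0.55 [ 0.74  0.27  1.96 -0.63  0.54  2.67]
```

```bash
python3 - <<'E'
from h import *
sw0,ti0=-.81,-.085
manip.set_gripper(.65,40)
manip.move_ptp(*tpose(sw0,ti0,back=.12)); p_,R_=tpose(sw0,ti0); manip.move_l(p_,R_,max_speed=.1)
manip.set_gripper(0,40); print("grip mm",manip.current_grip_width()*85,manip.current_force().round(1))
for s in np.linspace(sw0,0,9)[1:]:
    a=tpose(s,ti0); manip.move_l(*a,max_speed=.08)
print("swivel done",manip.current_force().round(1),manip.current_ee_pos()-a[0])
for t in np.linspace(ti0,.524,8)[1:]:
    a=tpose(0,t); manip.move_l(*a,max_speed=.08)
print("tilt done",manip.current_force().round(1),manip.current_ee_pos()-a[0],manip.current_time())
manip.set_gripper(.65); a=tpose(0,.524,back=.1); manip.move_l(*a,max_speed=.15)
manip.move_ptp([.45,-.05,.35],down(np.pi)); manip.dwell(.2)
for n in ("top","scene"):
    p,W=cloud(n,n+"6"); np.savez(n+"6.npz",p=p,W=W)
    P=pts(W,(.412,.351),.17,.05,.3); d=(P[:,:2]-PIV[:2])@[np.cos(BY),np.sin(BY)]
    for k in (P[d>.03],P[abs(d)>.03]): print(n,len(k),jointest(k),base(W,p) if n=="top" else "")
print(manip.current_time())
E
```

```text
grip mm 22.734187092691364 [ 0.2 -0.2  3.8]
swivel done [ 7.1  7.3 -0.8] [0.00099024 0.00085044 0.00035487]
tilt done [3.8 3.4 5.7] [0.00057199 0.00051177 0.00123588] 76.3583
top 435 (np.float64(0.0006342979752210487), np.float64(0.5171136108671491)) (938, (array([0.41438019, 0.33662787]), array([161.76629639,  73.03393555]), np.float64(0.28822673424433276)))
top 848 (np.float64(-0.014990228558854457), np.float64(0.5228539987674052)) (938, (array([0.41438019, 0.33662787]), array([161.76629639,  73.03393555]), np.float64(0.28822673424433276)))
scene 261 (np.float64(0.08393234834222849), np.float64(0.4416598277601178)) 
scene 417 (np.float64(-0.004896993870428967), np.float64(0.5137216051995435)) 
79.4583
```

View pics/scene6.png

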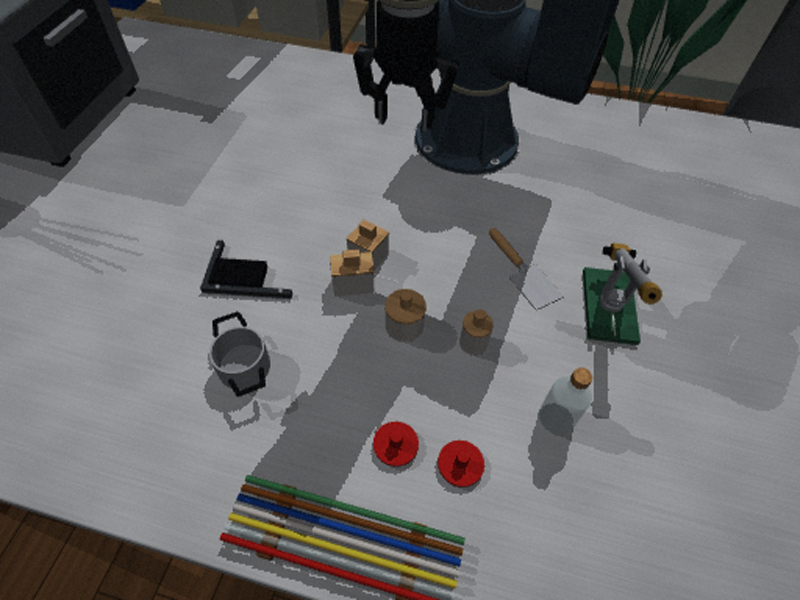

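View pics/top6.png

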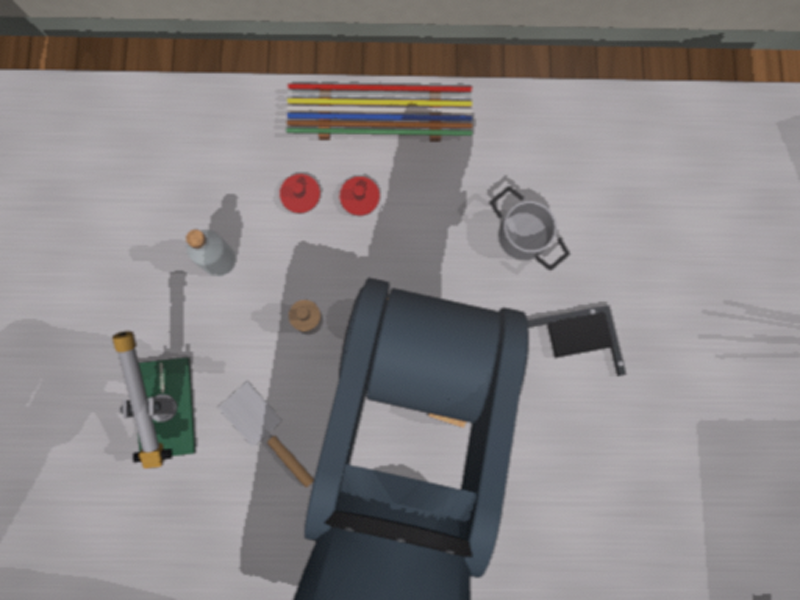

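The top and scene views show the torch in line (swivel about 0 to -0.015) and tilted about 0.52 rad nose up. All four lids are on, the block is flush, the bystanders have not moved, and the arm is clear. I'm handing the job in.

```bash
python3 - <<'E'
from h import *
print(manip.sign_off(), manip.current_time())
E
```

```text
the job is handed in; nothing more can be done
the job is handed in; nothing more can be done
```

The job is handed in: my last camera measurements show all four lids seated, the marver block flush in its stop and the torch in line at about 30° nose up; the sign-off call gave no verdict on whether it passed.

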